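# Wedge up the dropped cabinet door and hold it

### The job

One door of the small tool cabinet has dropped on its slack hinges and stands on the bench, lower than its neighbour. Push the wooden wedge, thin edge first and flat on the bench, in under that door until the door just lifts off the bench by about 5 mm, never as high as its neighbour, without touching the door with the gripper. Finish while still gripping the wedge in place, so that I can tighten the hinge screws; leave the other door, the cabinet and the other things on the bench alone.

Things in the scene. Friction and masses are not known exactly. Their poses are not given: they have to be found in the camera images.
- wedge: dark hardwood wedge flat on the bench: 160 mm long, 40 wide, straight taper from 26 mm high at the heel to 0.8 mm at the thin edge; 0.07 kg. Origin at the middle of its underside; +x points to the thin edge (80 mm away), heel at -80 mm, z up, the slope on top. Can be gripped across its 40 mm width near the heel.
- wedge_tip (a point): middle of the wedge's thin edge, at its underside
- door_a: one of two identical upright oak doors side by side on the cabinet front (which is left varies): 160 wide, 208 high, 18 mm thick, 4 mm apart, a tab pull on the top edge sticks 15 mm out. Lower edge rounded (radius 9 mm). Origin: middle of the lower edge, at mid thickness; -x points out of the front, y along the width, z up. Height 10 mm: the fast door; 0: the dropped door, on the bench.
- door_b: the other door; sizes, origin and axes as door_a. Whichever of the two has dropped weighs 0.33 to 0.6 kg, slides straight up and down only (0 to 20 mm, friction about 1 N) and sinks again when not carried. It rises to the height the wedge has under the middle of the door's thickness.
- cabinet: small white tool cabinet, fixed on the bench: 328 mm wide, 150 deep, 218 high. Origin on the bench at the middle of the carcass's front edge, 1 mm behind the doors; -x points out of the front. Its 15 mm side walls reach the bench; its floor board is 45 mm up, so the space behind the doors' lower edges is open for the wedge.
- screwdriver: screwdriver, 200 mm long, lying on the bench (bystander)
- screw_jar: small glass jar with a steel lid, 64 mm across, 75 mm high (bystander)
- offcut: flat pine offcut, 140 x 89 x 38 mm, no taper (bystander)
Things that resemble listed ones, but are neither listed nor needed, are in the scene too. There is more than one size of the wedge; the one meant has the size given above.

How it is judged:
By the outcome, as a careful person would: the job done as asked, in the order asked, and still so for the second after the job is handed in, while the arm keeps its last pose, push and grip.
It also fails if it takes over 40 s, if anything falls off the work surface, if the arm or the gripper's body presses on something with over 40 N, if the wrist force passes 120 N, or if a joint passes its speed limit or range.

### The arm

A 6-joint arm with a two-finger parallel gripper is mounted at the origin on the work surface. World frame = base frame: x ahead of the robot, y to its left, z up, the work surface at z = 0. Lengths are in mm, angles in rad, forces in N, time in s.
With the tool pointing down it reaches from about 300 to 775 mm from the base axis. Payload 14.6 kg.
Tool frame: the origin (TCP) lies midway between the tips of the shut fingers; the grasp point (between the pads) lies 19 mm behind it; y points along the fingers, z is the direction in which the jaws open and shut, and the axes are right-handed (so a half turn about y gives the same grasp; the last joint's range is limited). The gripper opens to 94 mm and grips with 3 to 60 N. Pads are 16 mm wide; open, the fingers measure 119 mm over their backs; the gripper's body (75 mm by 177 mm) begins 78 mm behind the grasp point.
Start: joints at [1.056, 0.3, 1.521, -0, 1.321, -0.067], TCP at [238.137, 495.762, 205.446] pointing down, gripper open.
Joint ranges: [-3.03, 3.03], [-0.79, 2.21], [0.23, 2.52], [-1.04, 4.18], [0, 3.07], [-2.55, 2.55]. Speed limits (rad/s): [2.22, 2.22, 2.57, 3.14, 3.14, 3.14].

### API

Orientations are given as [roll, pitch, yaw] about the fixed x, y, z axes, in that order (R = Rz(yaw) Ry(pitch) Rx(roll)).
In Python, from cell import manip gives the robot as it stands.
- The arm moves only by the tool play_rows, never from a script. Its argument "series" is a list of rows, each a list of 3 entries, a list of its own where there are three numbers: the shift along the tool's x, y, z in m, then the turn about the tool's y in rad, then the closure, from 0 (fully open) to 1 (shut). In form: [[[dx, dy, dz], twist, grip], ...]. A call has 1 to 20 rows; each row is the pose to reach, as a shift and turn from the pose measured when the call began, along the tool's axes at that moment; what a row does not reach only later rows make up. A row lasts 1/10 s, in which the tool goes at most 50 mm and 8.59 degrees, less where a joint would pass 70% of its speed; a pose out of reach is approached as far as the arm can. A call with a gripper value outside its range is refused whole. The fingers move at their own pace and stop on an object; "squeeze" is the grip in N (left out, the last holds). Time passes only in rows, so rows that repeat a pose let the fingers close. It gives the time, the measured TCP pose, the force and the opening at its end, in the units of the state.
- manip.read_state(): the state, without advancing time (a new reading comes with each control period).
- manip.camera(name): name is "scene" or "side" or "wrist"; returns the picture (420x560x3 uint8, red, green, blue); there is no depth.
- manip.camera_params(name): a dict with "K" (3x3 intrinsics, pixels), "rvec" (rotation vector, rad) and "tvec" (3), from world to camera coordinates, as OpenCV has them. Camera axes: x right, y down, z forward; pixel columns grow to the right and rows downward; lengths in mm; the calibration is good to about 2 mm. A picture is of the moment at which its call begins: read the wrist's pose just before it. camera_params takes no time and is no camera call; for the wrist camera it gives the pose at the moment of the call.
- manip.sign_off(): hands the job in, once; it reports no verdict.
The state is a dict: "clock": time; "joints": joint angles; "qd": joint speeds; "effort": joint torques, N m; "eef_pos": TCP position; "eef_rot": TCP orientation; "wrist_force": force on the tool from outside, world axes, zero at the start; "moment": the same for the moment, N m; "finger_gap": finger opening in mm.
Only numpy, scipy, OpenCV 4.12 (cv2) and the standard library are available. Lean on these libraries where they do the work, as an engineer would, in place of code of your own. Each camera call takes 0.05 s, during which the arm holds its last target. There are 200 camera calls.

## Working session

There is one attempt and no reset: what is moved stays moved. The work goes in short steps, Python scripts to look and compute and a tool call to move; the robot and the scene stay as the last step left them, time stands still between calls to the robot, and variables do not carry over. Pictures are saved under pics/ and viewed, about 8 in all and at most 12, crops included, and the job is handed in when it is done.

Besides the shell and the picture viewer there is one more tool, called after "Call:" as name(argument=value, ...), one argument or row to a line, values as JSON. play_rows: Moves the arm, as the interface text tells. Its arguments: {"type":"object","properties":{"series":{"type":"array","items":{"type":"array"}},"squeeze":{"type":"number"}},"required":["series"]}

```bash
mkdir -p pics
cat > h.py <<'E'
import numpy as np, cv2
from cell import manip
from scipy.spatial.transform import Rotation as R
def cam(n,f):
    p=manip.camera_params(n); im=manip.camera(n); cv2.imwrite('pics/'+f,cv2.cvtColor(im,cv2.COLOR_RGB2BGR)); np.savez('pics/'+f+'.npz',**{k:np.array(p[k]) for k in('K','rvec','tvec')}); return im
def load(f): return cv2.imread('pics/'+f), np.load('pics/'+f+'.npz')
def ray(p,uv,z):
    K=p['K'];Rm=cv2.Rodrigues(np.array(p['rvec'],float))[0];t=np.array(p['tvec'],float).ravel()
    c=-Rm.T@t
    uv=np.atleast_2d(np.array(uv,float)); d=(Rm.T@np.linalg.inv(K)@np.c_[uv,np.ones(len(uv))].T).T
    return c+d*((z-c[2])/d[:,2])[:,None]
def proj(p,X): return cv2.projectPoints(np.array(X,float).reshape(-1,1,3),p['rvec'],p['tvec'],p['K'],None)[0].reshape(-1,2)
E
python3 - <<'E'
from h import *
print(manip.read_state())
a=cam('scene','s0.png');b=cam('side','d0.png')
E
```

```text
{'clock': 0.0, 'joints': array([ 1.05639839e+00,  3.00481358e-01,  1.52155873e+00,  2.09910388e-05,
        1.32068831e+00, -6.66294907e-02]), 'qd': array([-0.00226529,  0.00079885, -0.00082632,  0.00120997, -0.0022704 ,
       -0.00092953]), 'effort': array([ 5.67326606e-04, -5.31782091e+01, -3.52763557e+01,  7.09390990e-02,
        2.40193005e-02, -8.46219837e-05]), 'eef_pos': array([238.01409284, 495.55413244, 204.89015536]), 'eef_rot': array([-1.57192819e+00,  9.59046878e-05, -4.47773707e-01]), 'wrist_force': array([ 0.05559578, -0.41009601, -0.1015156 ]), 'moment': array([-0.01839134,  0.03892094, -0.00224761]), 'finger_gap': 93.55169137510019}
```

View pics/s0.png

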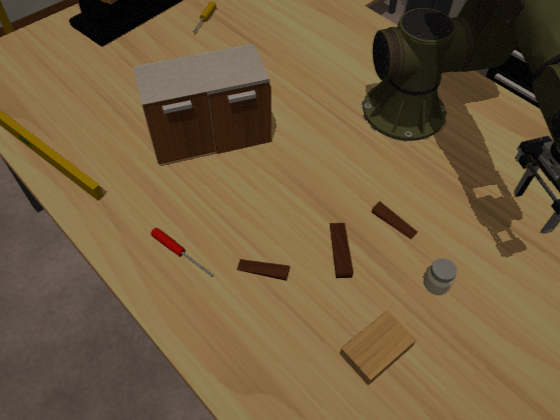

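View pics/d0.png

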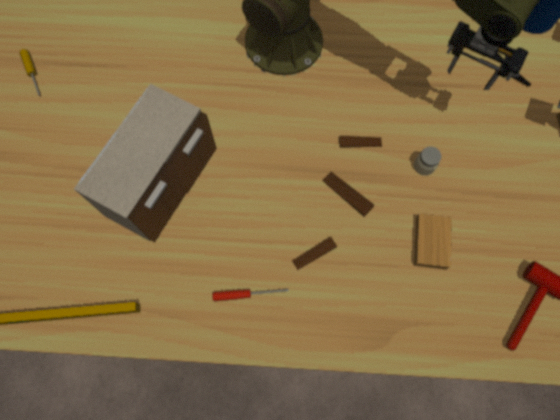

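The scene view shows the cabinet at (205,105), with three wedges at (264,270), (341,250) and (394,220). In the overhead side view they are at (314,253), (348,193) and (360,142). Next I'll measure them.

Run:
```python
from h import *
for f,lim in (('d0.png',(290,120,400,280)),('s0.png',(225,190,425,290))):
    im,p=load(f); x0,y0,x1,y1=lim
    g=im[...,2].astype(int); m=np.zeros(g.shape,np.uint8); m[y0:y1,x0:x1]=(g[y0:y1,x0:x1]<110)*255
    cs=cv2.findContours(m,0,2)[0]
    for c in cs:
        if cv2.contourArea(c)<200: continue
        q=cv2.approxPolyDP(c,3,True)[:,0]
        r=cv2.boxPoints(cv2.minAreaRect(c)); X=ray(p,r,10)[:,:2]
        print(f,cv2.contourArea(c),q.tolist()); print('  box',X.round().tolist(),np.linalg.norm(X[0]-X[1]).round(),np.linalg.norm(X[1]-X[2]).round())
im,p=load('d0.png'); 
Rm=cv2.Rodrigues(p['rvec'])[0];print('cam',-Rm.T@p['tvec'].ravel())
i2,_=load('s0.png')
a=cv2.resize(im[75:255,65:235],None,fx=2.3,fy=2.3,interpolation=2); b=cv2.resize(i2[40:170,125:285],None,fx=2.4,fy=2.4,interpolation=2)
c=cv2.resize(im[125:275,285:400],None,fx=2.6,fy=2.6,interpolation=2)
H=max(a.shape[0],b.shape[0]);pad=lambda i:cv2.copyMakeBorder(i,0,H-i.shape[0],0,0,0)
cv2.imwrite('pics/c1.png',np.clip(np.hstack([pad(a),pad(b)]).astype(float)*1.8,0,255))
```

```text
d0.png 500.0 [[335, 243], [328, 237], [293, 262], [299, 268], [334, 248]]
  box [[703.0, 64.0], [630.0, 168.0], [660.0, 187.0], [731.0, 83.0]] 127.0 35.0
d0.png 773.0 [[330, 172], [323, 181], [364, 216], [373, 204]]
  box [[477.0, 133.0], [436.0, 160.0], [533.0, 287.0], [572.0, 260.0]] 49.0 160.0
d0.png 410.0 [[339, 136], [340, 147], [381, 145], [379, 137]]
  box [[327.0, 183.0], [319.0, 306.0], [354.0, 306.0], [362.0, 184.0]] 123.0 36.0
s0.png 643.0 [[237, 267], [284, 280], [289, 271], [288, 265], [243, 259]]
  box [[731.0, 88.0], [698.0, 61.0], [627.0, 166.0], [661.0, 191.0]] 43.0 127.0
s0.png 876.5 [[330, 223], [335, 275], [351, 277], [345, 225]]
  box [[469.0, 142.0], [429.0, 169.0], [536.0, 290.0], [572.0, 265.0]] 48.0 161.0
s0.png 571.5 [[372, 208], [374, 214], [409, 238], [416, 233], [380, 201]]
  box [[362.0, 186.0], [318.0, 178.0], [321.0, 310.0], [362.0, 316.0]] 44.0 132.0
cam [ 995.6583013    59.79740434 1327.985245  ][ WARN:0@0.784] global loadsave.cpp:1063 imwrite_ Unsupported depth image for selected encoder is fallbacked to CV_8U.
```

View pics/c1.png

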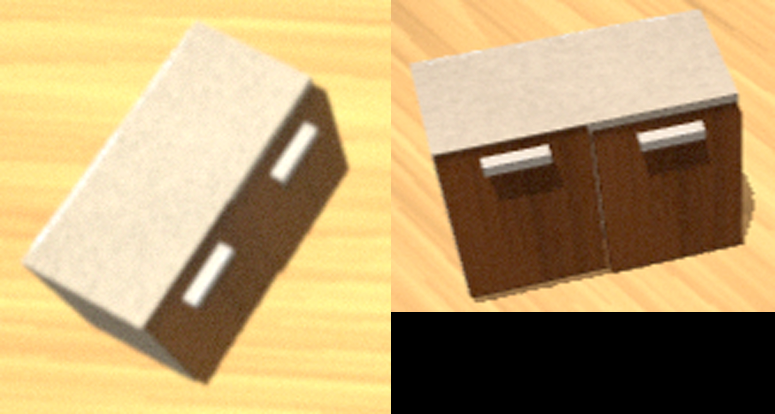

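Run:
```python
from h import *
_,pd=load('d0.png');_,ps=load('s0.png')
D=np.array([[128,217.6],[199.8,110.7],[150.7,85.9],[75.9,190.2]]);S=np.array([[142.9,103.8],[268.8,80],[253.3,44.2],[134.2,66.3]])
for p,Q in((pd,D),(ps,S)):
    X=ray(p,Q,218)[:,:2];print(X.round(1).tolist(),[np.linalg.norm(X[i]-X[(i+1)%4]).round(1) for i in range(4)])
    f=X[1]-X[0];b=X[2]-X[3];print(np.degrees(np.arctan2(f[1],f[0])),np.degrees(np.arctan2(b[1],b[0])))
# bottom door corners: scene
B=lambda x,y:((x-391)/2.4+125,y/2.4+40)
print('scene bottom', ray(ps,[B(472,297),B(608,270),B(612,272),B(743,243)],2).round(1).tolist())
print('side bottom',ray(pd,[(205/2.3+65,382/2.3+75),(348/2.3+65,167/2.3+75)],2).round(1).tolist())
# wedge contours corners
print(ray(pd,[[330,172],[323,181]],1).round(1).tolist(),ray(pd,[[364,216],[373,204]],26).round(1).tolist())
print(ray(ps,[[330,223],[345,225]],1).round(1).tolist(),ray(ps,[[335,275],[351,277]],0).round(1).tolist())
```

```text
[[674.5, -321.6], [384.5, -187.6], [321.7, -320.8], [614.9, -455.5]] [np.float64(319.4), np.float64(147.3), np.float64(322.6), np.float64(146.6)]
155.19943615917995 155.32473391168514
[[668.4, -325.9], [380.0, -184.5], [314.0, -321.0], [605.4, -458.9]] [np.float64(321.2), np.float64(151.6), np.float64(322.4), np.float64(147.1)]
153.87228512640684 154.67974521892776
scene bottom [[671.8, -319.6, 2.0], [528.9, -246.9, 2.0], [527.3, -241.3, 2.0], [381.6, -172.4, 2.0]]
side bottom [[674.2, -313.7, 2.0], [383.3, -173.6, 2.0]]
[[438.5, 160.8, 1.0], [467.6, 141.7, 1.0]] [[573.4, 256.4, 26.0], [536.9, 280.9, 26.0]]
[[461.4, 139.8, 1.0], [437.3, 170.0, 1.0]] [[560.9, 253.6, 0.0], [536.4, 283.3, 0.0]]
```

The scene-right door (near the robot) has dropped, since there is a gap under the lid. The 160 mm wedge is the middle one. I'll move above its heel and look with the wrist camera.

Call:
play_rows(
  series=[
    [[0.377,0,-0.085],1.834,0],
    [[0.377,0,-0.085],1.834,0],
    [[0.377,0,-0.085],1.834,0],
    [[0.377,0,-0.085],1.834,0],
    [[0.377,0,-0.085],1.834,0],
    [[0.377,0,-0.085],1.834,0],
    [[0.377,0,-0.085],1.834,0],
    [[0.377,0,-0.085],1.834,0],
    [[0.377,0,-0.085],1.834,0],
    [[0.377,0,-0.085],1.834,0],
    [[0.377,0,-0.085],1.834,0],
    [[0.377,0,-0.085],1.834,0],
    [[0.377,0,-0.085],1.834,0],
    [[0.377,0,-0.085],1.834,0],
    [[0.377,0,-0.085],1.834,0],
    [[0.377,0,-0.085],1.834,0],
  ],
)

```text
clock: 1.7
eef_pos: [541.0, 255.7, 204.9]
eef_rot: [-1.571, -0.001, -2.281]
wrist_force: [-0.4, 0.1, 0.2]
finger_gap: 94.2
```

Run:
```python
from h import *
s=manip.read_state();print(s['clock'],s['eef_pos'],s['eef_rot'],s['joints'])
p=manip.camera_params('wrist');print(-cv2.Rodrigues(p['rvec'])[0].T@p['tvec'])
cam('wrist','w0.png')
```

```text
1.7 [541.02315217 255.70840449 204.88234238] [-1.57069320e+00 -1.20084045e-03 -2.28065062e+00] [ 3.80612284e-01  4.09526761e-01  1.37480930e+00 -6.61204682e-04
  1.35827394e+00  1.09060631e+00]
[588.45010947 310.86889852 382.88968089]
```

View pics/w0.png

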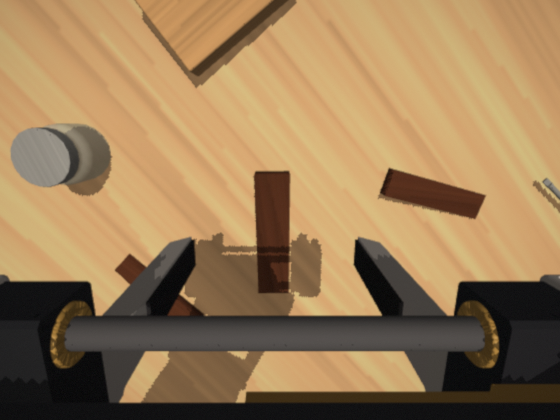

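Run:
```python
from h import *
im,p=load('w0.png')
for z in(0,26): print(z,ray(p,[[255,171.5],[290,171.5],[289,293],[258,293]],z).round(1).tolist())
h=im[165:300,245:300]; g=h[...,2].astype(int)
for r in (0,4,6,8,10,14,20,30,40,60,100,110,120,124,126,128,130): print(165+r,g[r,::3].tolist())
for q in ([[45,160]],[[430,195]]): print(ray(p,q,0).round())
```

```text
0 [[536.1, 284.6, 0.0], [567.5, 257.6, 0.0], [464.2, 136.3, 0.0], [433.4, 162.7, 0.0]]
26 [[539.6, 286.4, 26.0], [568.9, 261.3, 26.0], [472.6, 148.2, 26.0], [443.9, 172.8, 26.0]]
165 [218, 217, 218, 217, 218, 212, 212, 218, 217, 217, 217, 218, 218, 217, 218, 218, 218, 218, 218]
169 [217, 218, 217, 218, 216, 215, 210, 208, 215, 216, 215, 215, 215, 213, 213, 218, 218, 217, 218]
171 [217, 217, 218, 202, 122, 123, 121, 119, 123, 123, 124, 124, 124, 100, 100, 213, 218, 218, 218]
173 [218, 218, 217, 166, 61, 62, 62, 63, 66, 67, 68, 69, 69, 69, 66, 191, 218, 217, 218]
175 [217, 218, 217, 122, 77, 78, 76, 76, 80, 83, 80, 82, 82, 80, 80, 175, 218, 218, 218]
179 [217, 218, 218, 109, 76, 80, 77, 76, 82, 83, 82, 82, 80, 79, 81, 174, 218, 218, 218]
185 [216, 218, 218, 120, 75, 81, 79, 77, 76, 83, 82, 83, 81, 80, 80, 191, 218, 217, 218]
195 [218, 217, 214, 150, 76, 77, 80, 78, 76, 80, 84, 81, 84, 83, 79, 191, 218, 218, 218]
205 [218, 218, 218, 188, 77, 76, 81, 80, 78, 74, 82, 83, 84, 83, 80, 192, 217, 218, 218]
225 [218, 218, 218, 213, 69, 77, 76, 84, 82, 78, 74, 76, 85, 86, 86, 212, 218, 217, 217]
265 [117, 115, 114, 113, 79, 44, 41, 40, 44, 83, 84, 78, 76, 80, 84, 187, 123, 126, 133]
275 [109, 112, 116, 117, 99, 44, 43, 41, 40, 46, 56, 79, 76, 82, 84, 189, 129, 126, 123]
285 [116, 115, 112, 110, 97, 44, 44, 42, 39, 38, 47, 47, 45, 44, 51, 139, 139, 134, 131]
289 [120, 118, 117, 113, 97, 45, 43, 40, 40, 39, 45, 47, 56, 64, 75, 171, 140, 139, 135]
291 [120, 118, 117, 115, 100, 45, 43, 43, 43, 40, 47, 48, 61, 61, 80, 187, 142, 151, 139]
293 [123, 120, 117, 116, 109, 89, 89, 91, 96, 98, 98, 98, 96, 97, 105, 135, 172, 215, 174]
295 [123, 122, 119, 117, 115, 112, 109, 112, 114, 118, 119, 117, 116, 115, 121, 127, 138, 217, 156]
[[358. 455.  -0.]]
[[677. 126.   0.]]
```

Run:
```python
from h import *
im,p=load('w0.png')
cv2.imwrite('pics/w0c.png',np.clip(cv2.resize(im[155:305,215:330],None,fx=4,fy=4,interpolation=2).astype(float)*1.8,0,255).astype(np.uint8))
```

```text
(no output)
```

View pics/w0c.png

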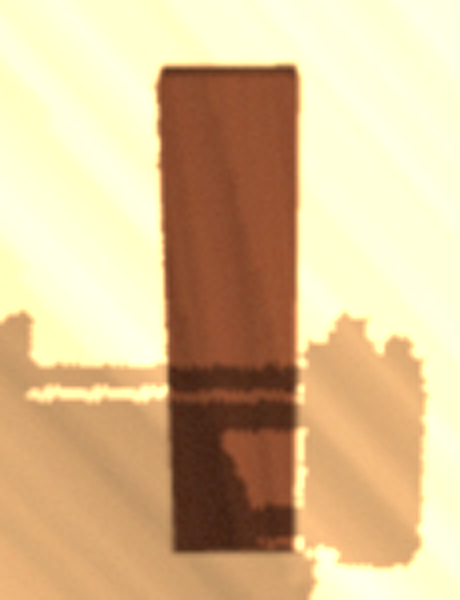

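The wedge heel is at the top of the picture (row 172, columns 255–290) and the thin edge at row 293. The measured length is 159.7 mm, which confirms it is the right wedge. Descend and grip.

Call:
play_rows(
  series=[
    [[-0.002,0.05,-0.0015],-0.006,0.2],
    [[-0.002,0.1,-0.0015],-0.006,0.2],
    [[-0.002,0.15,-0.0015],-0.006,0.2],
    [[-0.002,0.18,-0.0015],-0.006,0.2],
    [[-0.002,0.195,-0.0015],-0.006,0.2],
    [[-0.002,0.201,-0.0015],-0.006,0.2],
    [[-0.002,0.201,-0.0015],-0.006,0.4],
    [[-0.002,0.201,-0.0015],-0.006,1],
    [[-0.002,0.201,-0.0015],-0.006,1],
    [[-0.002,0.201,-0.0015],-0.006,1],
    [[-0.002,0.201,-0.0015],-0.006,1],
    [[-0.002,0.201,-0.0015],-0.006,1],
    [[-0.002,0.201,-0.0015],-0.006,1],
    [[-0.002,0.201,-0.0015],-0.006,1],
  ],
  squeeze=35,
)

```text
clock: 3.15
eef_pos: [541.3, 258.2, 4.6]
eef_rot: [-1.57, -0.0, -2.275]
wrist_force: [-1.6, -0.6, 6.5]
finger_gap: 39.8
```

Call:
play_rows(
  series=[
    [[0,-0.015,0],0,1],
    [[0,-0.03,0],0,1],
    [[0.03,-0.03,0.026],-0.1,1],
    [[0.06,-0.03,0.052],-0.2,1],
    [[0.09,-0.03,0.078],-0.263,1],
    [[0.12,-0.03,0.104],-0.263,1],
    [[0.15,-0.03,0.13],-0.263,1],
    [[0.18,-0.03,0.156],-0.263,1],
    [[0.205,-0.03,0.178],-0.263,1],
    [[0.216,-0.03,0.187],-0.263,1],
    [[0.216,-0.03,0.187],-0.263,1],
    [[0.216,-0.03,0.187],-0.263,1],
  ],
)

```text
clock: 4.35
eef_pos: [544.2, -26.7, 35.3]
eef_rot: [-1.57, -0.0, -2.012]
wrist_force: [0.5, 0.3, -0.4]
finger_gap: 39.4
```

Run:
```python
from h import *
s=manip.read_state();print(s['clock'],s['eef_pos'],s['eef_rot'],s['wrist_force'])
a=cam('wrist','w1.png');b=cam('side','d1.png');c=cam('scene','s1.png')
b=cv2.resize(b[70:250,70:330],None,fx=2,fy=2);c=cv2.resize(c[40:250,120:380],None,fx=2,fy=2)
a=cv2.resize(a,None,fx=.7,fy=.7)
H=420;pad=lambda i:cv2.copyMakeBorder(i,0,H-i.shape[0],0,0,0)
o=cv2.resize(np.hstack([pad(a),pad(b),pad(c)])[...,::-1],None,fx=.55,fy=.55)
o=np.hstack([pad(a),pad(c)])
cv2.imwrite('pics/m1.png',np.clip(o[:,:,::-1][:, :800+120].astype(float)*1.6,0,255).astype(np.uint8)[:, :800] if 0 else cv2.resize(np.clip(o[:,:,::-1].astype(float)*1.6,0,255).astype(np.uint8),(800,int(420*800/o.shape[1]))))
```

```text
4.35 [544.22408079 -26.7374549   35.29700311] [-1.56999649e+00 -1.52047815e-04 -2.01178778e+00] [ 0.47522635  0.32470639 -0.35794604]
```

View pics/m1.png

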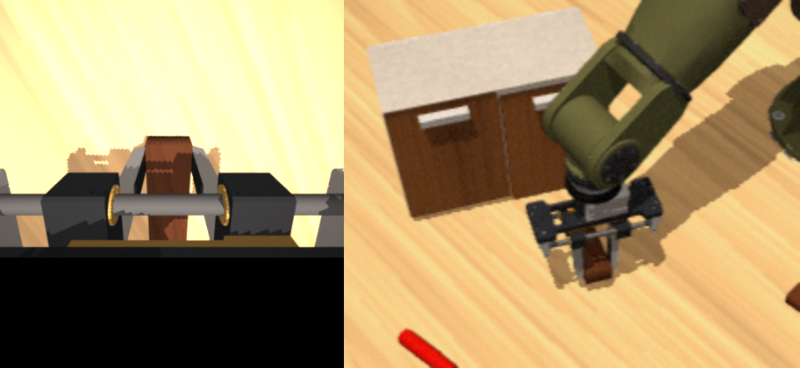

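The wedge is held straight in the fingers, in front of the scene-right (dropped) door. I'll check the overhead view for arm clearance and the tip's line.

Run:
```python
from h import *
im,p=load('d1.png')
cv2.imwrite('pics/d1c.png',np.clip(cv2.resize(im[70:230,110:310],None,fx=3.5,fy=3.5,interpolation=2).astype(float)*1.8,0,255).astype(np.uint8))
```

```text
(no output)
```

View pics/d1c.png

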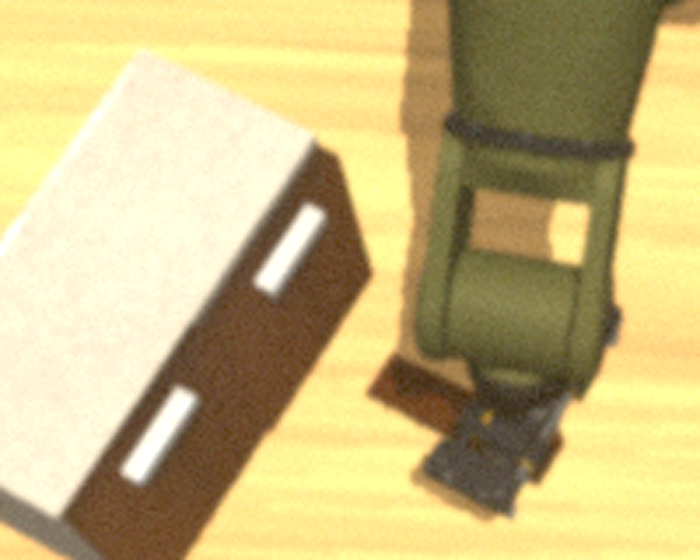

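Run:
```python
from h import *
_,p=load('d1.png'); c=lambda *q:[(x/3.5+110,y/3.5+70) for x,y in q]
t=ray(p,c((367,391),(395,353)),31.5);print('tip',t.round(1).tolist())
print('corner bottom',ray(p,c((371,271)),3).round(1))
M=np.array([457,-211]);n=np.array([.427,.904]);u=np.array([-.904,.427])
d=t[:,:2].mean(0)-M;print('out',d@n,'along',d@u)
x=np.array([544.2,-26.7])-M;print('tcp out',x@n,x@u)
q=ray(p,c((371,271)),3)[0,:2]-M;print('corner out',q@n,'along',q@u)
```

```text
tip [[501.2, -161.4, 31.5], [467.2, -142.5, 31.5]]
corner bottom [[ 383.3 -174.4    3. ]]
out 65.02344556221215 along 0.6272994234350584
tcp out 203.84160000000003 -0.13270000000004245
corner out 1.6294505788663756 along 82.27528350509499
```

The tip is centred on the door (0.6 mm off). Camera and kinematic estimates of the tip-to-door distance differ by several mm, so I'll find first contact by wrist force. Lower and approach.

Call:
play_rows(
  series=[
    [[0,0.015,0],0,1],
    [[0,0.026,0],0,1],
    [[0,0.0305,0],0,1],
    [[0,0.0308,0],0,1],
    [[0,0.0308,0],0,1],
    [[0.015,0.0308,0],0,1],
    [[0.03,0.0308,0],0,1],
    [[0.04,0.0308,0],0,1],
    [[0.045,0.0308,0],0,1],
    [[0.045,0.0308,0],0,1],
  ],
)

```text
clock: 5.5
eef_pos: [524.4, -67.9, 3.8]
eef_rot: [-1.571, -0.001, -2.012]
wrist_force: [0.0, -0.6, 0.0]
finger_gap: 39.5
```

Run:
```python
from h import *
cam('scene','s2.png');cam('side','d2.png')
s=manip.read_state();print(s['clock'],s['eef_pos'],s['wrist_force'],s['moment'])
a,p=load('s2.png');b,p2=load('d2.png')
o=np.hstack([cv2.resize(a[70:170,180:300],None,fx=3.3,fy=4,interpolation=2),cv2.resize(b[110:210,130:250],None,fx=3.3,fy=4,interpolation=2)])
cv2.imwrite('pics/m2.png',np.clip(o.astype(float)*1.8,0,255).astype(np.uint8))
```

```text
5.6 [524.77078069 -67.15015993   3.91990921] [-0.48196949  0.10271107 -0.26283495] [-0.17674827  0.15494197 -0.01931014]
```

View pics/m2.png

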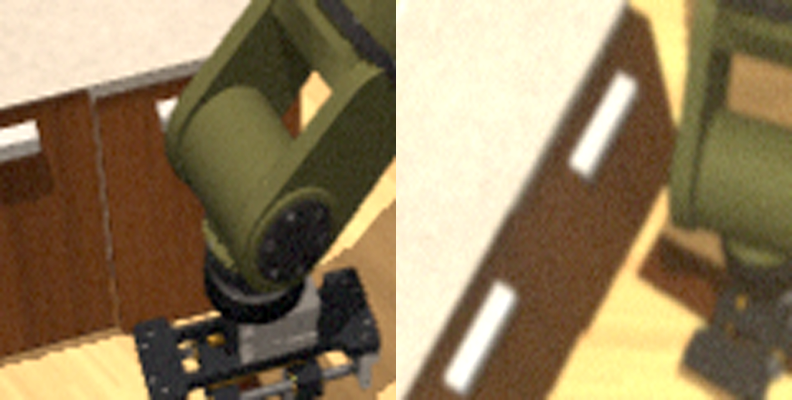

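Call:
play_rows(
  series=[
    [[0,0.0005,0],0,1],
    [[0,0.001,0],0,1],
    [[0,0.0015,0],0,1],
    [[0,0.0015,0],0,1],
  ],
)

```text
clock: 6.0
eef_pos: [524.9, -67.0, 3.7]
eef_rot: [-1.571, -0.001, -2.01]
wrist_force: [-9.8, -1.8, 21.1]
finger_gap: 39.9
```

Run:
```python
from h import *
s=manip.read_state();print(s['eef_pos'],s['wrist_force'],s['moment'])
b,p=load('d2.png');n=np.array([.427,.904]);M=np.array([457,-211])
c=lambda *q:[(130+(x-396)/3.3,110+y/4) for x,y in q]
print('tip',(ray(p,c((638,272),(660,236)),.5)[:,:2]-M)@n,'door sil',(ray(p,c((668,187),(590,328)),5.3)[:,:2]-M)@n-8.2, 'tcp',(s['eef_pos'][:2]-M)@n)
```

```text
[524.86553768 -66.98259137   3.70528998] [-9.8203729  -1.75492537 21.07461349] [-0.13563915  2.18767028 -0.07124899]
tip [19.1198067  21.18422483] door sil [ 0.64333028 -0.88705249] tcp 159.17032198605602
```

Call:
play_rows(
  series=[
    [[0,0.0001,0],0,1],
    [[0.003,0.0001,0],0,1],
    [[0.006,0.0001,0],0,1],
    [[0.009,0.0001,0],0,1],
    [[0.009,0.0001,0],0,1],
  ],
)

```text
clock: 6.5
eef_pos: [521.1, -75.5, 3.8]
eef_rot: [-1.57, -0.001, -2.01]
wrist_force: [-0.8, 0.1, 5.4]
finger_gap: 39.6
```

Call:
play_rows(
  series=[
    [[0.0015,0,0],0,1],
    [[0.003,0,0],0,1],
    [[0.003,0,0],0,1],
  ],
)

```text
clock: 6.8
eef_pos: [519.8, -78.5, 3.8]
eef_rot: [-1.57, -0.001, -2.011]
wrist_force: [0.8, -0.1, 4.5]
finger_gap: 39.4
```

Call:
play_rows(
  series=[
    [[0.0015,0,0],0,1],
    [[0.003,0,0],0,1],
    [[0.003,0,0],0,1],
  ],
)

```text
clock: 7.1
eef_pos: [518.4, -81.4, 3.8]
eef_rot: [-1.57, -0.001, -2.011]
wrist_force: [0.0, 1.1, 4.2]
finger_gap: 39.6
```

Call:
play_rows(
  series=[
    [[0.0015,0,0],0,1],
    [[0.003,0,0],0,1],
    [[0.003,0,0],0,1],
  ],
)

```text
clock: 7.4
eef_pos: [517.4, -83.7, 3.8]
eef_rot: [-1.57, -0.0, -2.011]
wrist_force: [4.2, 6.2, 2.9]
finger_gap: 39.6
```

Contact was felt at TCP-out of about 142 mm, so the target is about 112 mm. I'll push on in stages.

Call:
play_rows(
  series=[
    [[0.003,0,0],0,1],
    [[0.006,0,0],0,1],
    [[0.009,0,0],0,1],
    [[0.012,0,0],0,1],
    [[0.015,0,0],0,1],
    [[0.015,0,0],0,1],
  ],
  squeeze=50,
)

```text
clock: 8.0
eef_pos: [511.0, -97.2, 3.8]
eef_rot: [-1.57, 0.0, -2.011]
wrist_force: [2.3, 4.5, 3.2]
finger_gap: 39.6
```

Run:
```python
from h import *
s=manip.read_state();print(s['eef_pos'],s['wrist_force'],s['moment'],'tcp out',(s['eef_pos'][:2]-[457,-211])@[.427,.904],(s['eef_pos'][:2]-[457,-211])@[-.904,.427])
```

```text
[511.00844223 -97.16309783   3.79992901] [2.28010027 4.47535541 3.19683497] [ 0.72822578 -0.0887665   0.04152159] tcp out 125.970164394417 -0.21527455238599913
```

Call:
play_rows(
  series=[
    [[0.003,0,0],0,1],
    [[0.006,0,0],0,1],
    [[0.009,0,0],0,1],
    [[0.012,0,0],0,1],
    [[0.014,0,0],0,1],
    [[0.014,0,0],0,1],
    [[0.014,0,0],0,1],
  ],
)

```text
clock: 8.7
eef_pos: [505.1, -109.6, 3.8]
eef_rot: [-1.57, 0.001, -2.011]
wrist_force: [2.5, 4.7, 3.4]
finger_gap: 39.4
```

Run:
```python
from h import *
cam('scene','s3.png');cam('side','d3.png')
s=manip.read_state();print(s['clock'],s['eef_pos'],s['wrist_force'],'tcp out',(s['eef_pos'][:2]-[457,-211])@[.427,.904])
a0,ps=load('s0.png');a1,_=load('s3.png');b0,pd=load('d0.png');b1,_=load('d3.png')
# shift of pulls between start and now; predicted per-5mm shift
M=np.array([457.,-211,0])
for nm,p in(('scene',ps),('side',pd)):
    for du in(0,-164):
        P=M+np.array([-.904*du,.427*du,200])+np.array([.427*16,.904*16,0]); q=proj(p,[P,P+[0,0,5]]);print(nm,du,q[0].round(1),'5mm->',(q[1]-q[0]).round(2))
o=np.hstack([cv2.resize(a1[70:170,180:300],None,fx=3.3,fy=4,interpolation=2),cv2.resize(b1[110:210,130:250],None,fx=3.3,fy=4,interpolation=2)])
cv2.imwrite('pics/m3.png',np.clip(o.astype(float)*1.8,0,255).astype(np.uint8))
```

```text
8.8 [ 505.13563025 -109.57560445    3.79030817] [2.49538816 4.45284182 4.19227974] tcp out 112.24156769815886
scene 0 [241.  98.] 5mm-> [-0.1 -1.5]
scene -164 [177.  111.1] 5mm-> [-0.3  -1.49]
side 0 [193.7 142.3] 5mm-> [-0.34 -0.89]
side -164 [157.2 196.4] 5mm-> [-0.5 -0.7]
```

View pics/m3.png

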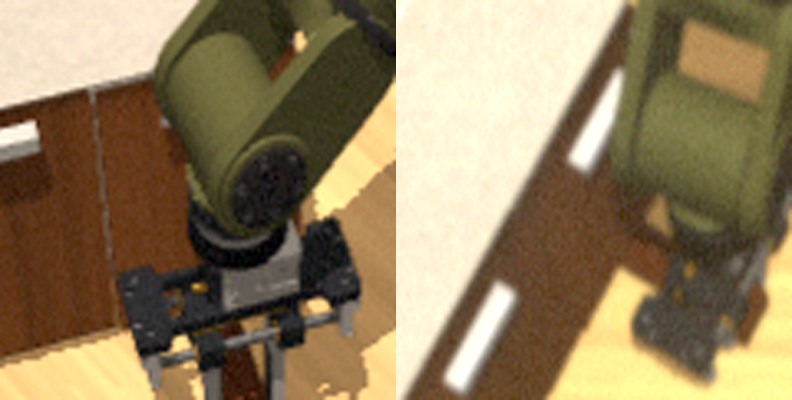

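The wedge is in under the door, and the grey lid gap above the dropped door has shrunk. I'll measure the lift from both views, using the pull end at about (187,151) in the side view and the lid strip at columns 210–226 in the scene view.

Run:
```python
from h import *
g=lambda f:cv2.GaussianBlur(cv2.cvtColor(load(f)[0],cv2.COLOR_BGR2GRAY),(3,3),0)
d=[g('d%d.png'%i) for i in(0,2,3)];s=[g('s%d.png'%i) for i in(0,2,3)]
lk=dict(winSize=(9,9),maxLevel=0)
def tr(A,B,pts): 
    q,st,_=cv2.calcOpticalFlowPyrLK(A,B,np.float32(pts).reshape(-1,1,2),None,**lk);return (q.reshape(-1,2)-np.float32(pts)).round(2).tolist()
for i in(1,2):
    print('side pull dropped',tr(d[0],d[i],[[186,149],[184,151],[186,153]]),'other',tr(d[0],d[i],[[149,205],[147,203],[150,207]]))
    print('scene other pull',tr(s[0],s[i],[[190,104],[191,107]]))
print(load('s0.png')[0].shape)
# lid strip: darkening edge row in scene, mean over columns along slanted line
for k,a in enumerate(s):
  for u in (214,218,222): print(k,u,a[84:104,u].tolist())
```

```text
side pull dropped [[-0.1599999964237213, 0.1899999976158142], [-0.2199999988079071, 0.15000000596046448], [-0.09000000357627869, 0.23000000417232513]] other [[-0.11999999731779099, 0.2800000011920929], [-0.25999999046325684, 0.1599999964237213], [-0.029999999329447746, 0.3199999928474426]]
scene other pull [[0.28999999165534973, 0.019999999552965164], [0.20000000298023224, 0.36000001430511475]]
side pull dropped [[-0.47999998927116394, -0.8199999928474426], [-0.5400000214576721, -0.8600000143051147], [-0.46000000834465027, -0.8199999928474426]] other [[-0.09000000357627869, 0.23999999463558197], [-0.20999999344348907, 0.15000000596046448], [0.009999999776482582, 0.2800000011920929]]
scene other pull [[0.25, -0.009999999776482582], [0.12999999523162842, 0.27000001072883606]]
(420, 560, 3)
0 214 [123, 123, 123, 123, 122, 108, 82, 67, 59, 44, 30, 28, 31, 33, 34, 34, 34, 34, 33, 33]
0 218 [124, 126, 125, 124, 114, 90, 71, 63, 49, 34, 28, 29, 32, 33, 35, 35, 34, 34, 34, 34]
0 222 [123, 123, 123, 115, 92, 71, 61, 49, 34, 27, 28, 30, 32, 33, 34, 35, 34, 34, 35, 35]
1 214 [132, 133, 133, 132, 131, 117, 89, 73, 65, 47, 33, 30, 32, 36, 37, 37, 36, 37, 37, 38]
1 218 [134, 135, 134, 134, 123, 97, 77, 68, 52, 35, 30, 32, 34, 35, 36, 37, 37, 37, 38, 39]
1 222 [133, 133, 133, 124, 100, 77, 67, 54, 37, 31, 33, 36, 37, 37, 37, 39, 39, 39, 38, 38]
2 214 [130, 131, 131, 130, 130, 116, 84, 55, 36, 29, 30, 33, 34, 35, 36, 36, 36, 36, 37, 37]
2 218 [132, 133, 133, 132, 122, 96, 65, 41, 31, 32, 34, 35, 35, 36, 37, 37, 37, 38, 37, 36]
2 222 [131, 131, 132, 122, 98, 68, 43, 31, 30, 32, 33, 34, 34, 35, 36, 37, 37, 37, 38, 37]
```

```bash
python3 -c "
from cell import manip
s=manip.read_state();print(s['finger_gap'],s['wrist_force']);print(manip.sign_off())"
```

```text
39.19033031861603 [2.49538816 4.45284182 4.19227974]
the job is handed in; nothing more can be done
None
```

The dropped door is up off the bench by about 5 mm, held on the wedge. The job was handed in at 8.8 s with the gripper still holding the wedge in place.

- **What I did:** I picked out the 160 mm wedge (measured 159.7 mm) and gripped it near the heel. I carried it to the middle of the dropped door, the one nearer the robot, and set it flat on the bench. I slid it in until the wrist force showed first contact, then pushed about 30 mm further.
- **Door height:** the last pictures give a lift of about 5.3 mm (scene view) and 5.6 mm (side view); the wedge geometry gives about 4.9 mm. All are well below the neighbour's 10 mm.
- **Rest of the scene:** the other door's pull did not move beyond image noise (under 0.4 pixel). The pictures show the gripper clear of the door, and at the end the wrist force was about 5 N against the push and 4 N up from the bench.
- **Disagreement:** before contact, the camera and arm-position estimates of the tip-to-door distance differed by about 3 mm on the bench, and by up to 10 mm while the wedge was still lifted. I relied on the felt contact instead.
- **Force peak:** a brief press on the bench while lowering the wedge reached 21 N, and I eased it off straight away.

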